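Sweep tile scraps off the work board into the scrap tray

TASK

Clear the work board: with the closed fingers, sweep the three blue tile scraps across the board and off its side so that they all end up inside the green scrap tray. Only push them, never pick them up, and leave the cream tile, the paint pot and everything else on the bench where they are.

Things in the scene. Friction and masses are not known exactly. Their poses are not given: they have to be found in the camera images.
- board: raised plywood work board, fixed, 300 (its x) x 260 (its y) mm, its flat top 40 mm above the bench; origin at bench level under its centre. Dark strips 12 mm wide stand 10 mm above the top along its ends (x = +-138 to +-150 mm); its sides (y = +-130 mm) are open, a tray against each. It may be turned a little about the vertical
- scrap_tray: the scrap tray: open, empty green tray, fixed, 280 (its x) x 110 (its y) x 34 mm high, walls and floor 4 mm, 1 mm from one open side of the board (its +y or its -y side), rim 6 mm below the board's top; origin at bench level under its centre, axes parallel to the board's
- keep_box: pale wooden box of the same size and height as the scrap tray, fixed, against the other open side of the board, with five finished cream tiles fixed in it; origin at bench level under its centre
- good_tile: finished cream tile, 40 x 40 x 10 mm, lying on the board near its far (+x) strip; origin centre of its underside; to be left alone
- paint_pot: white paint pot with an orange cap, 40 mm across, 50 mm high, standing on the board near its far (+x) strip; origin centre of its underside; to be left alone
- glaze_jar: amber jar, 70 mm across, 100 mm high, on the bench to the robot's left; origin centre of its underside; to be left alone
- brush_mug: blue mug with brushes, 76 mm across, 190 mm high with the brushes, on the bench to the robot's right; origin centre of its underside; to be left alone
- maquette: small white plaster figure, 70 mm across, 115 mm high, on the bench to the robot's left; origin centre of its underside; to be left alone
- hammer: hammer lying on the bench to the robot's right; origin at its underside; to be left alone
- sanding_block: cork block 70 x 110 x 35 mm on the bench to the robot's left; origin centre of its underside; to be left alone
- scrap0: blue-glazed terracotta tile scrap, 36 x 36 mm with an 11 x 12 mm notch out of one corner, 12 mm thick, 21 to 42 g, loose and flat on the board; origin centre of its underside (of the full square). It slides under a light push. Along the board's x the scraps' origins are at least 47 mm apart, and 60 mm from the good tile's and paint pot's centres
- scrap1: blue-glazed terracotta tile scrap, 36 x 36 mm with an 11 x 12 mm notch out of one corner, 12 mm thick, 21 to 42 g, loose and flat on the board; origin centre of its underside (of the full square). It slides under a light push. Along the board's x the scraps' origins are at least 47 mm apart, and 60 mm from the good tile's and paint pot's centres
- scrap2: blue-glazed terracotta tile scrap, 36 x 36 mm with an 11 x 12 mm notch out of one corner, 12 mm thick, 21 to 42 g, loose and flat on the board; origin centre of its underside (of the full square). It slides under a light push. Along the board's x the scraps' origins are at least 47 mm apart, and 60 mm from the good tile's and paint pot's centres

How it is judged:
By the outcome, as a careful person would: the job done as asked, in the order asked, and still so for the second after the job is handed in, with the robot touching nothing.
It also fails if it takes over 64 s, if anything falls off the work surface, if the arm or the gripper's body presses on something with over 40 N, if the wrist force passes 120 N, or if a joint passes its speed limit or range.

ROBOT

A 6-joint arm with a two-finger parallel gripper is mounted at the origin on the work surface. World frame = base frame: x ahead of the robot, y to its left, z up, the work surface at z = 0. Lengths are in m, angles in rad, forces in N, time in s.
With the tool pointing down it reaches from about 0.275 to 0.875 m from the base axis. Payload 12.5 kg.
Tool frame: the origin (TCP) lies on the mounting face of the last link; the fingertips stand 173 mm ahead of it and the grasp point (between the pads) lies 155 mm ahead of it; z points along the fingers, y is the line along which they close (so a half turn about z gives the same grasp; the last joint's range is limited). The gripper opens to 85 mm and grips with 20 to 120 N. Pads are 22 mm wide; open, the fingers measure 114 mm over their backs; the gripper's body (76 mm by 85 mm) begins 54 mm behind the grasp point. The pads swing forward as they close: fully open they stand 13 mm farther back than shut.
Start: joints at [1.055, 0.351, 1.652, -0, 1.139, -0.085], TCP at [0.23, 0.5, 0.405] pointing down, gripper open.
Joint ranges: [-2.75, 2.75], [-0.79, 2.1], [0.01, 2.65], [-1.57, 4.71], [0.07, 3.14], [-2.87, 2.87]. Speed limits (rad/s): [2.22, 2.22, 2.79, 3.14, 3.14, 3.14].

INTERFACE

Orientations are given as a 3x3 rotation matrix whose columns are the frame's x, y, z axes.
In Python, from rig import env, camrig, ticket, state gives the robot as it stands (env), with the cameras (camrig), the job (ticket) and the readings as plain functions.
- The arm moves only by the tool nudge_tcp, called after "Emit:" as a command line: name --pt "numbers of a row" for each row, then --argument value for the rest. Schema: {"type":"object","properties":{"segments":{"type":"array","items":{"type":"array","items":{"type":"number"},"minItems":5,"maxItems":5},"minItems":1,"maxItems":5},"only":{"type":"string"},"quiet":{"type":"boolean"},"lines":{"type":"string"}},"required":["segments"],"additionalProperties":false}. segments is a list of rows, 1 to 5 of them, each of 5 numbers: dx, dy, dz in a scale on which 1.0 is 0.75 m, then a turn about the tool's z in shares of 180 degrees (1.0 is 180 degrees), then the finger opening in m; each row is the pose to reach, as a shift and turn from the pose commanded when the call began, along the tool's axes at that moment; what a row does not reach only later rows make up. A row lasts 1/8 s, in which the tool goes at most 0.0625 m and 0.188 rad, less where a joint would pass 70% of its speed; a pose out of reach is approached as far as the arm can. The fingers move at their own pace and stop on an object; the grip force is fixed at half the most. Time passes only in rows, so rows that do not move let the fingers close. The tool returns the time, the measured TCP pose, the force, the opening and the grip force at its end. only (a regular expression) keeps the lines of the reply that match it, lines (a string "A,B") keeps lines A to B, and quiet returns only ok. Input that does not fit is refused with a message, and nothing moves.
- state(): the state, without advancing time (a new reading comes with each control period).
- camrig.read_camera(name): name is "scene" or "top" or "wrist"; returns a dict with "pixels" (384x512x3 uint8, red, green, blue), "fx", "fy", "cx", "cy" (pixels), "rvec" (rotation vector, rad) and "tvec" (3), from world to camera coordinates, as OpenCV has them. Camera axes: x right, y down, z forward; pixel columns grow to the right and rows downward; lengths in m; the calibration is good to about 2 mm. A picture is of the moment at which its call begins. There is no depth.
- ticket.finish_job(): hands the job in; it is judged then, once.
The state is a dict: "clock": time; "joint_positions": joint angles; "qvel": joint speeds; "tau": joint torques, N m; "ee_pos": TCP position; "ee_rot": TCP orientation; "ft_force": force on the tool from outside, world axes, zero at the start; "torque": the same for the moment, N m; "gripper_width": finger opening in m; "gripper_force": force on a finger pad.
Only numpy, scipy, OpenCV 4.12 (cv2) and the standard library are available. Lean on these libraries where they do the work, as an engineer would, in place of code of your own. Each camera call takes 0.05 s, during which the arm holds its last target. There are 200 camera calls.

## Working session

There is one attempt and no reset: what is moved stays moved. The work goes in short steps, Python scripts to look and compute and a tool call to move; the robot and the scene stay as the last step left them, time stands still between calls to the robot, and variables do not carry over. Pictures are saved under pics/ and viewed, at most 14 in all, crops included, and the job is handed in when it is done.

```bash
ls; mkdir -p pics
```

Run:
```python
from rig import env, camrig, ticket, state
import cv2,numpy as np
for n in ("top","scene"):
    c=camrig.read_camera(n); cv2.imwrite(f"pics/{n}0.png",c["pixels"][:,:,::-1])
    R=cv2.Rodrigues(np.array(c["rvec"],float))[0]; print(n,c["fx"],c["cx"],c["cy"],(-R.T@np.array(c["tvec"]).ravel()).round(3),R.round(2).tolist())
s=state(); print(s["clock"],s["ee_pos"],np.round(s["ee_rot"],3).tolist(),s["gripper_width"])
```

```text
pics
rig.py
top 390.26113994190206 259.9447720425401 195.46397969722847 [ 0.432 -0.042  1.223] [[-0.0, -1.0, 0.01], [-1.0, 0.0, -0.08], [0.08, -0.01, -1.0]]
scene 419.7348319341897 266.27924307456897 188.07396603373874 [1.116 0.208 1.09 ] [[-0.35, 0.94, -0.02], [0.8, 0.29, -0.53], [-0.49, -0.2, -0.85]]
0.1 [0.22959794 0.49966073 0.40421175] [[-0.909, 0.418, -0.001], [0.418, 0.909, -0.001], [0.0, -0.001, -1.0]] 0.08530574806878857
```

View pics/top0.png

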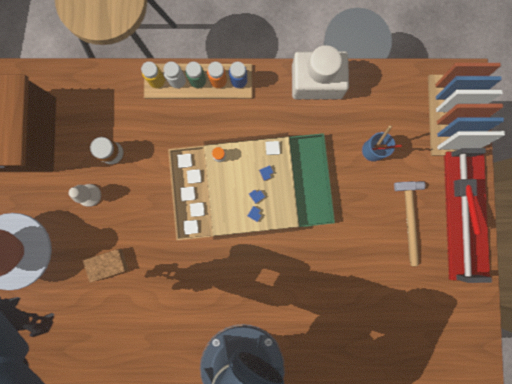

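View pics/scene0.png

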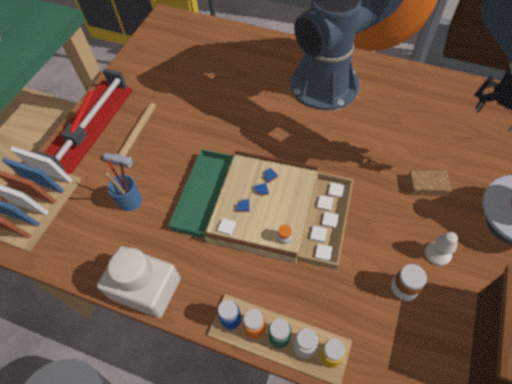

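Top view: the scraps are at about px (266,172), (257,196) and (255,214). The green tray is on the right (-y), the cream tile at (273,148) and the pot at (218,153). Next I'll measure these.

Create h.py:
```python
from rig import env, camrig, ticket, state
import cv2,numpy as np
def cam(n):
    c=camrig.read_camera(n); c["R"]=cv2.Rodrigues(np.array(c["rvec"],float))[0]; c["t"]=np.array(c["tvec"]).ravel(); return c
def ray(c,uv,z):
    uv=np.atleast_2d(uv).astype(float)
    d=np.c_[(uv[:,0]-c["cx"])/c["fx"],(uv[:,1]-c["cy"])/c["fy"],np.ones(len(uv))]@c["R"]
    o=-c["R"].T@c["t"]; return (o+d*((z-o[2])/d[:,2])[:,None])[:,:2]
def blobs(c,lo,hi,amin,box=None):
    m=cv2.inRange(cv2.cvtColor(c["pixels"],cv2.COLOR_RGB2HSV),lo,hi)
    if box: k=np.zeros_like(m);k[box[1]:box[3],box[0]:box[2]]=1;m*=k
    cs=cv2.findContours(m,cv2.RETR_EXTERNAL,cv2.CHAIN_APPROX_NONE)[0]
    return [q for q in cs if cv2.contourArea(q)>amin]
BLUE=((105,110,50),(125,255,255)); GREEN=((65,60,20),(95,255,200))
def scraps(c,box,z=.052):
    out=[]
    for q in blobs(c,*BLUE,25,box):
        r=cv2.minAreaRect((ray(c,q[:,0],z)*1000).astype(np.float32)); out.append(r)
    return out
```

Run:
```python
from h import *
for n,bs in (("top",(180,125,340,245)),("scene",(165,145,360,270))):
    c=cam(n); print(n)
    for r in scraps(c,bs): print(' scrap',np.round(np.r_[r[0],r[1],r[2]],0))
    for q in blobs(c,*GREEN,300,bs):
        r=cv2.minAreaRect((ray(c,q[:,0],.034)*1000).astype(np.float32)); print(' tray',np.round(np.r_[r[0],r[1],r[2]],1),(cv2.boxPoints(r)).round().tolist())
    for q in blobs(c,(0,0,180),(180,50,255),40,bs):
        r=cv2.minAreaRect((ray(c,q[:,0],.05)*1000).astype(np.float32)); print(' white',np.round(np.r_[r[0],r[1],r[2]],0))
    for q in blobs(c,(3,170,150),(14,255,255),20,bs):
        r=cv2.minAreaRect((ray(c,q[:,0],.09)*1000).astype(np.float32)); print(' pot',np.round(np.r_[r[0],r[1],r[2]],0))
c=cam("top"); cv2.imwrite("pics/crop.png",cv2.resize(c["pixels"][120:250,160:345,::-1],None,fx=4,fy=4,interpolation=cv2.INTER_CUBIC))
```

```text
top
 scrap [467. -42.  30.  31.  59.]
 scrap [523. -46.  31.  30.  37.]
 scrap [590. -77.  31.  31.  26.]
 tray [ 571.1 -225.6  275.6   86.6    4.7] [[430.0, -194.0], [437.0, -280.0], [712.0, -257.0], [705.0, -171.0]]
 white [428. 151.  39.  39.   1.]
 white [479. 134.  39.  39.   1.]
 white [528. 162.  39.  39.   6.]
 white [582. 144.  39.  39.   1.]
 white [629. 168.  37.  33.   1.]
 white [667. -95.  40.  40.  90.]
 pot [643.  66.  30.  29.   0.]
scene
 scrap [590. -79.  30.  28.  22.]
 scrap [522. -46.  30.  31.  36.]
 scrap [467. -42.  30.  30.  60.]
 tray [ 576.9 -215.4  284.4  103.9    5.9] [[430.0, -178.0], [441.0, -282.0], [724.0, -253.0], [713.0, -149.0]]
 white [ 825. -189.   17.   26.   20.]
 white [648. 179.  40.  37.   7.]
 white [600. 153.  40.  39.   7.]
 white [666. -93.  45.  44.   2.]
 white [547. 169.  40.  37.   5.]
 white [500. 142.  40.  39.   6.]
 white [448. 159.  39.  36.   6.]
 pot [644.  67.  32.  29.  19.]
```

View pics/crop.png

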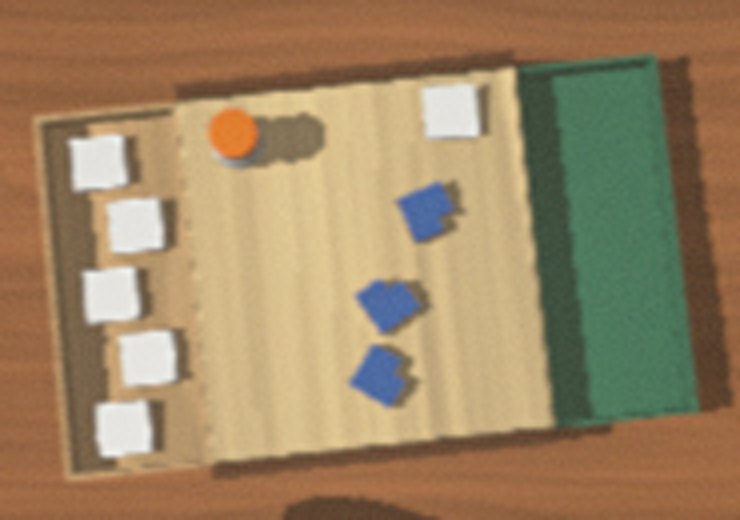

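All scraps agree between the two views to about 2 mm. The board is turned about 5°, and the push direction is its -y. I'll work out the move to a hover point behind scrap0.

Add to h.py:
```python
TH=np.radians(5.2); C=np.array([.554,-.0285]); B=np.array([[np.cos(TH),-np.sin(TH)],[np.sin(TH),np.cos(TH)]])
def go(bx,by,tip):
    s=state(); R=np.array(s["ee_rot"]); p=np.r_[C+B@[bx,by],tip+.173]
    a=np.arctan2(R[1,0],R[0,0]); w=TH+np.pi/2
    turn=-((w-a+np.pi)%(2*np.pi)-np.pi)
    print("goal",p.round(4),"tool shift",(R.T@(p-s["ee_pos"])).round(4),"turn",round(turn,3),"t",round(s["clock"],2))
def look():
    c=cam("top")
    for r in scraps(c,(180,125,340,245)): print("scrap world",np.round(r[0]),"board mm",np.round(B.T@(np.array(r[0])-C*1000)),"size",np.round(r[1]),round(r[2]))
    return c
```

Run:
```python
from h import *
look(); go(-.088,.045,.12)
```

```text
scrap world [467. -42.] board mm [-88.  -5.] size [30. 31.] 59
scrap world [522. -46.] board mm [-33. -15.] size [31. 30.] 37
scrap world [590. -77.] board mm [ 31. -52.] size [32. 30.] 23
goal [0.4623 0.0083 0.293 ] tool shift [-0.4166 -0.3493  0.1116] turn 1.049 t 0.3
```

The manual's scale: shifts go in shares of 0.75 m and turns go in shares of 180 degrees. Converting my numbers, -0.21 m is -0.28, -0.175 m is -0.2333, 0.7 rad is 0.2228.

Emit:
nudge_tcp --pt "-0.0533 -0.0467 0 0.0318 0" --pt "-0.1133 -0.0933 0 0.0796 0" --pt "-0.1667 -0.14 0 0.1273 0" --pt "-0.2267 -0.1867 0.0267 0.1751 0" --pt "-0.28 -0.2333 0.0533 0.2228 0"

```text
clock: 0.92
ee_pos: [0.3479, 0.2514, 0.3645]
ee_rot: [[-0.422, 0.907, 0.001], [0.907, 0.422, 0.001], [0.0, 0.001, -1.0]]
ft_force: [0.9, 1.2, 0.0]
gripper_width: 0.0
gripper_force: 0.0
```

```bash
python3 -c "
from h import *
go(-.088,.045,.12)"
```

```text
goal [0.4623 0.0083 0.293 ] tool shift [-0.2686  0.0012  0.0715] turn 0.344 t 0.93
```

Scaled: -0.268 m is -0.3573, -0.22 m is -0.2933, 0.344 rad is 0.1095.

Emit:
nudge_tcp --pt "-0.0733 0 0.0133 0.0318 0" --pt "-0.1467 0 0.04 0.0637 0" --pt "-0.22 0 0.0667 0.0955 0" --pt "-0.2933 0 0.0867 0.1095 0" --pt "-0.3573 0.0013 0.0947 0.1095 0"

```text
clock: 1.55
ee_pos: [0.4629, 0.009, 0.293]
ee_rot: [[-0.094, 0.996, -0.001], [0.996, 0.094, 0.0], [0.0, -0.001, -1.0]]
ft_force: [0.7, 0.5, -1.0]
gripper_width: -0.0006
gripper_force: 0.0
```

```bash
python3 -c "
from h import *
go(-.088,.045,.12);go(-.088,.045,.044)"
```

```text
goal [0.4623 0.0083 0.293 ] tool shift [-0.0006 -0.0007 -0.    ] turn 0.004 t 1.55
goal [0.4623 0.0083 0.217 ] tool shift [-0.0006 -0.0006  0.076 ] turn 0.004 t 1.55
```

Scaled: 0.076 m is 0.1013, 0.074 m is 0.0987.

Emit:
nudge_tcp --pt "0 0 0.04 0 0" --pt "0 0 0.08 0 0" --pt "0 0 0.0987 0 0" --pt "0 0 0.1013 0 0" --pt "0 0 0.1013 0 0"

```text
clock: 2.17
ee_pos: [0.4627, 0.0111, 0.2184]
ee_rot: [[-0.096, 0.995, 0.001], [0.995, 0.096, -0.0], [-0.0, 0.001, -1.0]]
ft_force: [0.4, -0.1, 0.7]
gripper_width: 0.0001
gripper_force: 0.0
```

```bash
python3 -c "
from h import *
c=cam('wrist');cv2.imwrite('pics/w1.png',c['pixels'][:,:,::-1])
c=cam('scene');cv2.imwrite('pics/s1.png',cv2.resize(c['pixels'][140:270,170:360,::-1],None,fx=4,fy=4))"
```

```text
(no output)
```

View pics/w1.png

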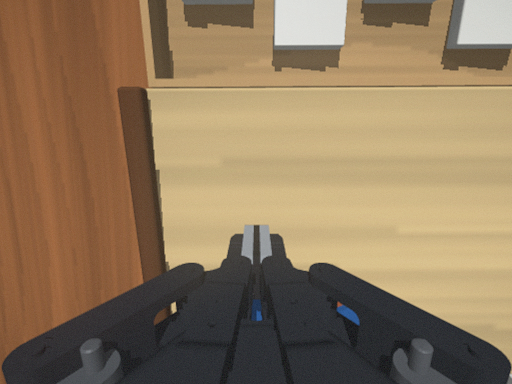

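View pics/s1.png

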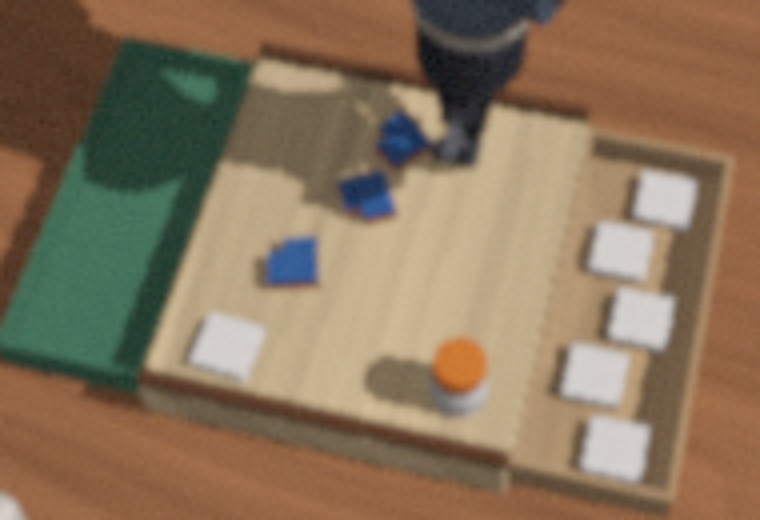

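The wrist view shows the board side level in the image, so the tool is aligned. The scene crop shows the fingertips right behind scrap0 at (455,140). I'll start the push.

Scaled: -0.075 m is -0.1, -0.045 m is -0.06.

Emit:
nudge_tcp --pt "-0.02 0 0 0 0" --pt "-0.04 0 0 0 0" --pt "-0.06 0 0 0 0" --pt "-0.08 0 0 0 0" --pt "-0.1 0 0 0 0"

```text
clock: 2.9
ee_pos: [0.4697, -0.0648, 0.2177]
ee_rot: [[-0.096, 0.995, -0.0], [0.995, 0.096, 0.0], [0.0, -0.0, -1.0]]
ft_force: [0.1, 0.3, 0.1]
gripper_width: 0.0003
gripper_force: 0.1
```

```bash
python3 -c "
from h import *
look();go(-.088,-.145,.045)
for r in scraps(cam('scene'),(165,145,360,270)): print(np.round(B.T@(np.array(r[0])-C*1000)),r[1])"
```

```text
scrap world [590. -77.] board mm [ 32. -51.] size [31. 31.] 26
goal [ 0.4795 -0.1809  0.218 ] tool shift [-0.1153 -0.0014 -0.0002] turn 0.004 t 2.95
[ 31. -53.] (29.70168113708496, 28.438444137573242)
[-33. -14.] (30.55646514892578, 29.893651962280273)
[-71. -61.] (39.763004302978516, 22.07532501220703)
```

```bash
python3 -c "
from h import *
c=cam('scene');cv2.imwrite('pics/s2.png',cv2.resize(c['pixels'][140:240,190:310,::-1],None,fx=6,fy=6,interpolation=cv2.INTER_CUBIC))
P=np.array([[-.088,-.059,.052],[-.088,-.0415,.052]])
for p in P:
  w=np.r_[C+B@p[:2],p[2]]; q=c['R']@w+c['t']; print((q[:2]/q[2]*c['fx']+[c['cx'],c['cy']]-[190,140])*6)
"
```

```text
[369.63255035 184.25993335]
[403.37996275 191.49840633]
```

View pics/s2.png

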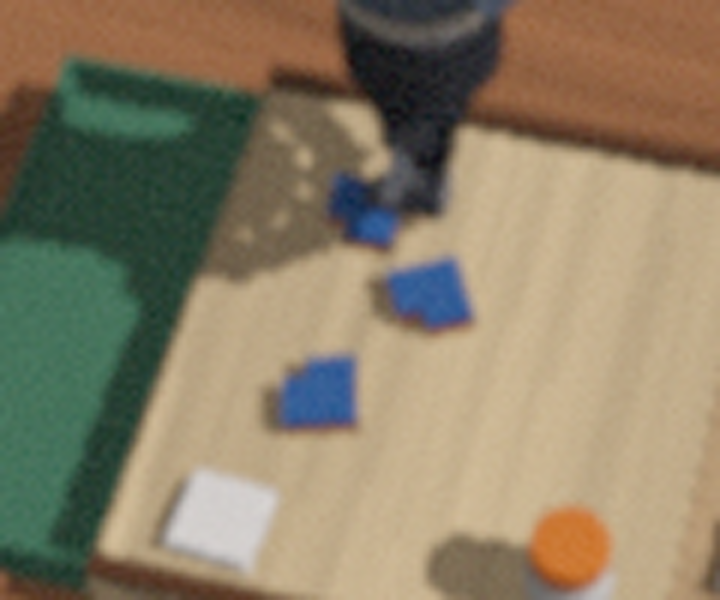

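Scrap0, at about (360,212), has slipped some 12 mm toward board +x relative to the fingers. I'll back off slightly, shift +y in the tool frame and push on.

Scaled: -0.034 m is -0.0453, -0.021 m is -0.028.

Emit:
nudge_tcp --pt "0.0107 0 0 0 0" --pt "0.0107 0.016 0 0 0" --pt "-0.0107 0.016 0 0 0" --pt "-0.028 0.016 0 0 0" --pt "-0.0453 0.016 0 0 0"

```text
clock: 3.68
ee_pos: [0.4848, -0.0975, 0.2176]
ee_rot: [[-0.095, 0.995, -0.0], [0.995, 0.095, 0.0], [0.0, -0.0, -1.0]]
ft_force: [-0.4, -0.1, -0.4]
gripper_width: -0.0001
gripper_force: 0.2
```

```bash
python3 -c "
from h import *
c=cam('scene');cv2.imwrite('pics/s3.png',cv2.resize(c['pixels'][140:240,190:310,::-1],None,fx=6,fy=6,interpolation=cv2.INTER_CUBIC))
for r in scraps(c,(165,145,360,270)): print(np.round(B.T@(np.array(r[0])-C*1000)),r[1])
"
```

```text
[ 30. -51.] (29.49332046508789, 31.357685089111328)
[-33. -14.] (29.731945037841797, 30.844375610351562)
```

View pics/s3.png

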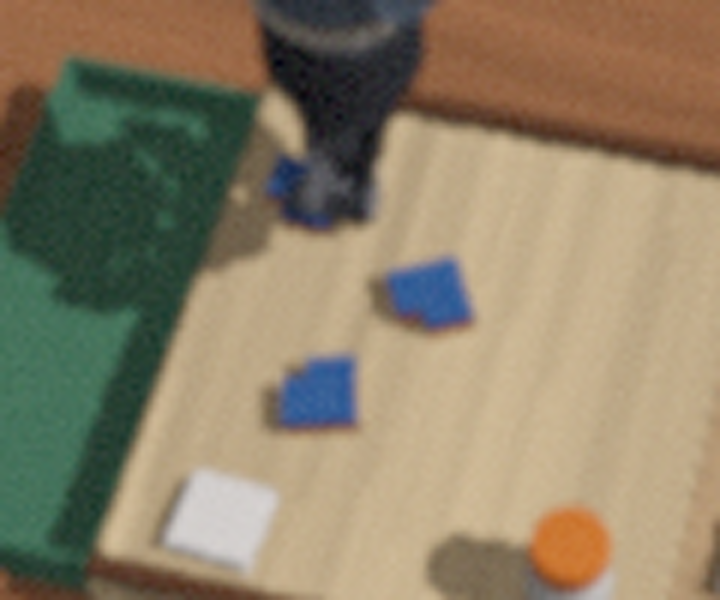

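Scrap0, at about (300,192), now sits squarely ahead of the fingers. Pushing over the edge.

Scaled: -0.075 m is -0.1, -0.06 m is -0.08.

Emit:
nudge_tcp --pt "-0.02 0 0 0 0" --pt "-0.04 0 0 0 0" --pt "-0.06 0 0 0 0" --pt "-0.08 0 0 0 0" --pt "-0.1 0 0 0 0"

```text
clock: 4.35
ee_pos: [0.4921, -0.1721, 0.2177]
ee_rot: [[-0.096, 0.995, 0.0], [0.995, 0.096, -0.0], [-0.0, 0.0, -1.0]]
ft_force: [-0.2, 0.1, 0.9]
gripper_width: 0.0001
gripper_force: 0.0
```

Emit:
nudge_tcp --pt "-0.016 0 0 0 0" --pt "-0.0267 0 0 0 0" --pt "-0.0267 0 0 0 0" --pt "-0.0267 0 -0.0667 0 0" --pt "-0.0267 0 -0.1067 0 0"

```text
clock: 4.97
ee_pos: [0.4941, -0.1906, 0.2994]
ee_rot: [[-0.096, 0.995, 0.001], [0.995, 0.096, -0.0], [-0.001, 0.001, -1.0]]
ft_force: [-0.4, -0.6, -0.4]
gripper_width: -0.0002
gripper_force: 0.0
```

```bash
python3 -c "
from h import *
c=cam('scene')
for r in scraps(c,(165,145,360,270)): print(np.round(B.T@(np.array(r[0])-C*1000)),r[1])
go(-.033,.045,.12)
cv2.imwrite('pics/s4.png',cv2.resize(c['pixels'][140:240,170:290,::-1],None,fx=6,fy=6,interpolation=cv2.INTER_CUBIC))
"
```

```text
[ 31. -53.] (29.70168113708496, 28.438444137573242)
[-33. -15.] (31.35686683654785, 29.899776458740234)
goal [0.5171 0.0133 0.293 ] tool shift [0.2011 0.0418 0.0092] turn 0.006 t 5.03
```

View pics/s4.png

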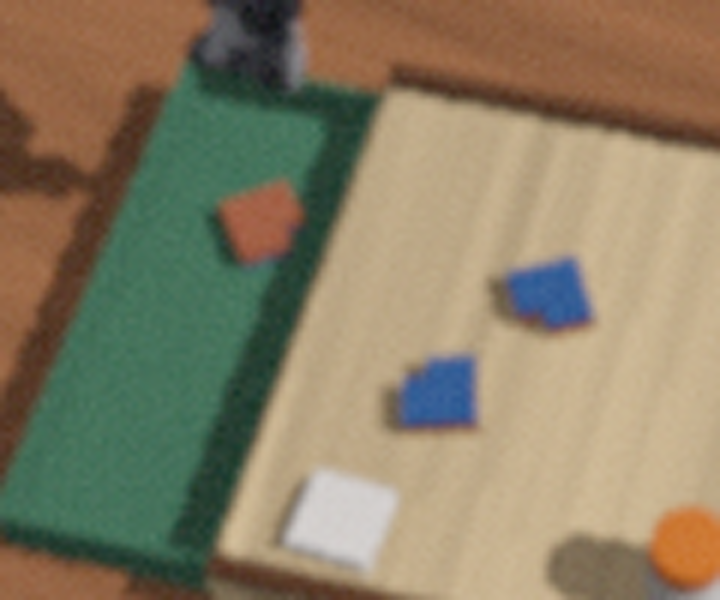

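Scrap0 is flat in the tray, underside up, at about (260,225). Scrap1 (548,293) will likely drift -x as it squares up, so I'll aim at board x=-40.

Scaled: 0.191 m is 0.2547, 0.19 m is 0.2533, 0.006 rad is 0.0019.

Emit:
nudge_tcp --pt "0.0667 0.0107 0 0 0" --pt "0.1333 0.0227 0 0 0" --pt "0.2 0.0347 0 0 0" --pt "0.2533 0.0467 0 0 0" --pt "0.2547 0.0467 0 0.0019 0"

```text
clock: 5.65
ee_pos: [0.5103, 0.005, 0.2975]
ee_rot: [[-0.093, 0.996, -0.0], [0.996, 0.093, 0.0], [0.0, -0.0, -1.0]]
ft_force: [0.1, 0.8, -0.2]
gripper_width: 0.0001
gripper_force: 0.0
```

```bash
python3 -c "
from h import *
go(-.04,.035,.045)"
```

```text
goal [0.511  0.0027 0.218 ] tool shift [-0.0023  0.0005  0.0795] turn 0.003 t 5.65
```

Scaled: 0.08 m is 0.1067, 0.07 m is 0.0933.

Emit:
nudge_tcp --pt "0 0 0.0467 0 0" --pt "0 0 0.0933 0 0" --pt "0 0 0.1067 0 0" --pt "0 0 0.1067 0 0" --pt "-0.016 0 0.1067 0 0"

```text
clock: 6.28
ee_pos: [0.5119, -0.0096, 0.2188]
ee_rot: [[-0.091, 0.996, 0.002], [0.996, 0.091, -0.0], [-0.0, 0.002, -1.0]]
ft_force: [0.7, -0.4, 0.7]
gripper_width: -0.0
gripper_force: 0.0
```

Emit:
nudge_tcp --pt "-0.016 0 0 0 0" --pt "-0.032 0 0 0 0" --pt "-0.048 0 0 0 0" --pt "-0.064 0 0 0 0" --pt "-0.08 0 0 0 0"

```text
clock: 6.9
ee_pos: [0.517, -0.07, 0.2177]
ee_rot: [[-0.09, 0.996, 0.0], [0.996, 0.09, -0.0], [-0.0, 0.0, -1.0]]
ft_force: [0.0, 0.1, 0.8]
gripper_width: -0.0001
gripper_force: 0.1
```

```bash
python3 -c "
from h import *
c=cam('scene');cv2.imwrite('pics/s5.png',cv2.resize(c['pixels'][140:240,190:310,::-1],None,fx=6,fy=6,interpolation=cv2.INTER_CUBIC))
for r in scraps(c,(165,145,360,270)): print(np.round(B.T@(np.array(r[0])-C*1000)),r[1],r[2])
s=state();print('tool',B.T@(np.array(s['ee_pos'])[:2]-C))
"
```

```text
[ 31. -53.] (29.604413986206055, 28.397233963012695) 21.66512680053711
tool [-0.04053016 -0.03897305]
```

View pics/s5.png

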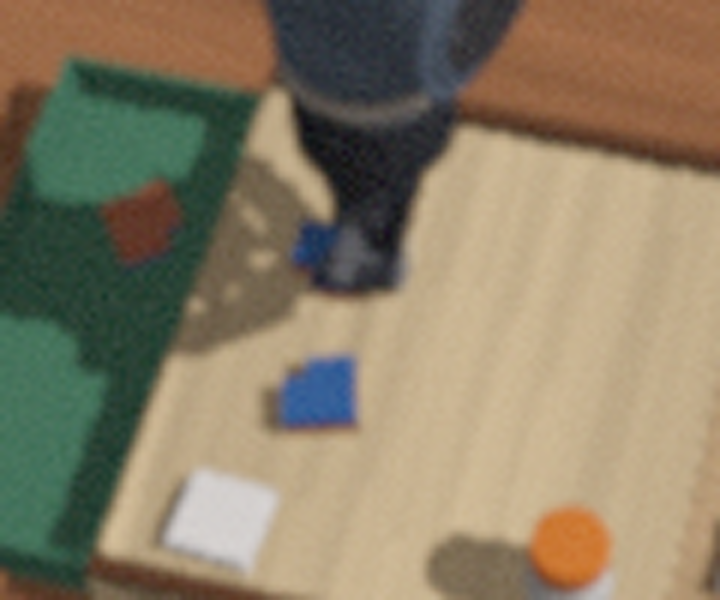

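Scrap1, at about (325,255), is centred ahead of the fingers. I'll continue over the edge, another 118 mm.

Scaled: -0.07 m is -0.0933, -0.056 m is -0.0747.

Emit:
nudge_tcp --pt "-0.0187 0 0 0 0" --pt "-0.0373 0 0 0 0" --pt "-0.056 0 0 0 0" --pt "-0.0747 0 0 0 0" --pt "-0.0933 0 0 0 0"

```text
clock: 7.58
ee_pos: [0.5233, -0.1399, 0.2177]
ee_rot: [[-0.09, 0.996, 0.0], [0.996, 0.09, -0.0], [-0.0, 0.0, -1.0]]
ft_force: [0.2, 0.4, 0.4]
gripper_width: -0.0003
gripper_force: 0.1
```

Emit:
nudge_tcp --pt "-0.02 0 0 0 0" --pt "-0.04 0 0 0 0" --pt "-0.0587 0 0 0 0" --pt "-0.0613 0 0 0 0" --pt "-0.0613 0 -0.0533 0 0"

```text
clock: 8.2
ee_pos: [0.5266, -0.1845, 0.2559]
ee_rot: [[-0.09, 0.996, -0.005], [0.996, 0.09, 0.002], [0.003, -0.005, -1.0]]
ft_force: [1.0, -0.1, 0.9]
gripper_width: 0.0001
gripper_force: 0.0
```

Emit:
nudge_tcp --pt "0 0 -0.0533 0 0" --pt "0.0667 0 -0.0533 0 0" --pt "0.1333 0.0267 -0.0533 0 0" --pt "0.1467 0.0533 -0.0533 0 0" --pt "0.1467 0.0667 -0.0533 0 0"

```text
clock: 8.82
ee_pos: [0.5678, -0.0696, 0.2977]
ee_rot: [[-0.092, 0.996, 0.0], [0.996, 0.092, -0.0], [-0.0, 0.0, -1.0]]
ft_force: [-0.9, -0.3, 0.1]
gripper_width: -0.0003
gripper_force: 0.0
```

```bash
python3 -c "
from h import *
c=cam('top')
for r in scraps(c,(180,125,340,245)): print(np.round(B.T@(np.array(r[0])-C*1000)),r[1],r[2])
for x in (.025,.031,.037): go(x,-.002,.12)
cv2.imwrite('pics/s6.png',cv2.resize(c['pixels'][130:240,200:340,::-1],None,fx=5,fy=5,interpolation=cv2.INTER_CUBIC))
"
```

```text
goal [ 0.5791 -0.0282  0.293 ] tool shift [0.041  0.0144 0.0047] turn 0.0 t 8.88
goal [ 0.5851 -0.0277  0.293 ] tool shift [0.041  0.0204 0.0047] turn 0.0 t 8.88
goal [ 0.591  -0.0271  0.293 ] tool shift [0.041  0.0264 0.0047] turn 0.0 t 8.88
```

View pics/s6.png

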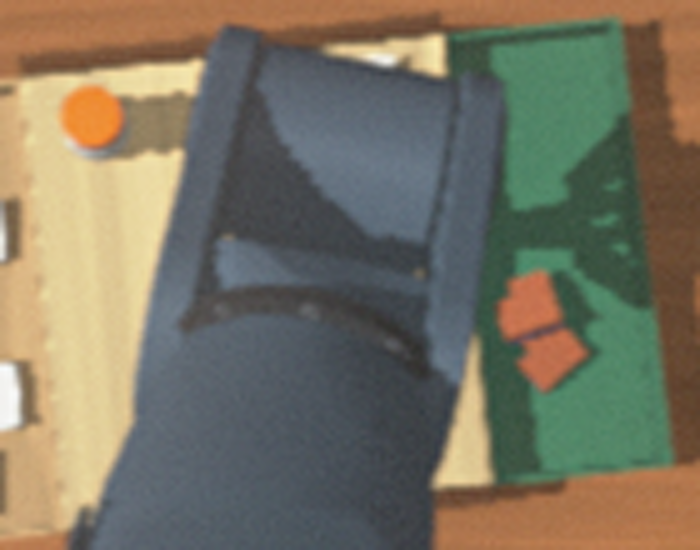

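Both scraps are in the tray at about (530,305) and (553,360). Next is scrap2, aiming at board x=28 mm.

Scaled: 0.08 m is 0.1067, 0.07 m is 0.0933.

Emit:
nudge_tcp --pt "0.04 0.016 0 0 0" --pt "0.0547 0.0232 0.0067 0 0" --pt "0.0547 0.0232 0.0467 0 0" --pt "0.0547 0.0232 0.0933 0 0" --pt "0.0547 0.0232 0.1067 0 0"

```text
clock: 9.5
ee_pos: [0.5801, -0.0289, 0.2157]
ee_rot: [[-0.089, 0.996, -0.004], [0.996, 0.089, 0.0], [0.001, -0.004, -1.0]]
ft_force: [-0.0, -0.4, 0.1]
gripper_width: 0.0002
gripper_force: 0.0
```

Emit:
nudge_tcp --pt "0 0 0 0 0" --pt "-0.016 0 0 0 0" --pt "-0.032 0 0 0 0" --pt "-0.048 0 0 0 0" --pt "-0.064 0 0 0 0"

```text
clock: 10.12
ee_pos: [0.5853, -0.0771, 0.218]
ee_rot: [[-0.09, 0.996, 0.0], [0.996, 0.09, -0.0], [-0.0, 0.0, -1.0]]
ft_force: [-0.4, -0.3, 0.6]
gripper_width: 0.0001
gripper_force: 0.2
```

```bash
python3 -c "
from h import *
c=cam('scene');cv2.imwrite('pics/s7.png',cv2.resize(c['pixels'][140:240,190:310,::-1],None,fx=6,fy=6,interpolation=cv2.INTER_CUBIC))
s=state();print('tool',B.T@(np.array(s['ee_pos'])[:2]-C))
"
```

```text
tool [ 0.02679537 -0.05234666]
```

View pics/s7.png

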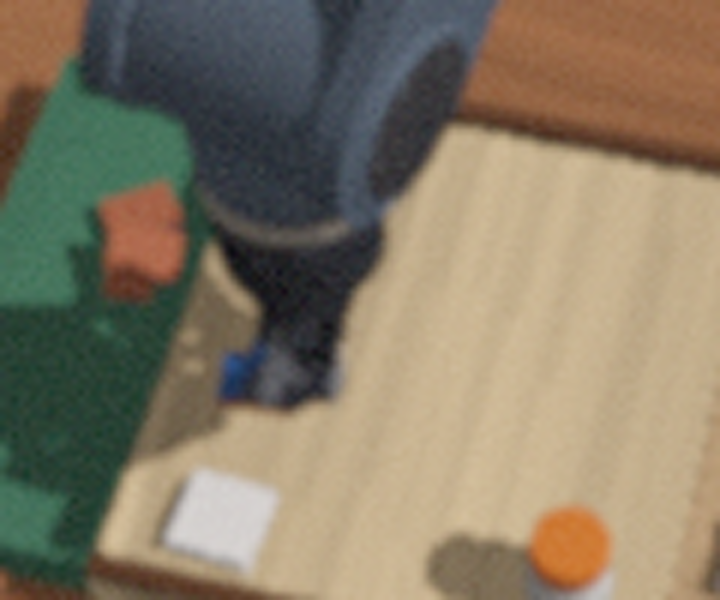

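Scrap2, at about (250,378), is squarely ahead of the fingers and clear of the cream tile (220,515). I'll continue 107 mm, then lift and look.

Scaled: -0.065 m is -0.0867, -0.052 m is -0.0693.

Emit:
nudge_tcp --pt "-0.0173 0 0 0 0" --pt "-0.0347 0 0 0 0" --pt "-0.052 0 0 0 0" --pt "-0.0693 0 0 0 0" --pt "-0.0867 0 0 0 0"

```text
clock: 10.8
ee_pos: [0.5911, -0.1417, 0.2177]
ee_rot: [[-0.09, 0.996, 0.0], [0.996, 0.09, -0.0], [-0.0, -0.0, -1.0]]
ft_force: [-0.8, -0.2, -0.2]
gripper_width: -0.0001
gripper_force: 0.0
```

Emit:
nudge_tcp --pt "-0.02 0 0 0 0" --pt "-0.04 0 0 0 0" --pt "-0.0547 0 0 0 0" --pt "-0.056 0 0 0 0" --pt "-0.056 0 -0.0533 0 0"

```text
clock: 11.42
ee_pos: [0.5941, -0.1822, 0.2555]
ee_rot: [[-0.09, 0.996, -0.005], [0.996, 0.09, 0.002], [0.003, -0.005, -1.0]]
ft_force: [-0.3, 0.0, 1.0]
gripper_width: -0.0003
gripper_force: 0.0
```

Emit:
nudge_tcp --pt "0 0 -0.08 0 0" --pt "0 0 -0.1333 0 0" --pt "0 -0.0667 -0.16 0 0" --pt "0 -0.1333 -0.16 0 0" --pt "0 -0.2 -0.16 0 0"

```text
clock: 12.05
ee_pos: [0.4439, -0.1956, 0.3779]
ee_rot: [[-0.091, 0.996, 0.0], [0.996, 0.091, -0.0], [-0.0, 0.0, -1.0]]
ft_force: [0.2, -1.2, 1.1]
gripper_width: 0.0
gripper_force: 0.0
```

```bash
python3 -c "
from h import *
c=cam('scene')
a=cv2.resize(c['pixels'][140:270,165:360,::-1],None,fx=4,fy=4,interpolation=cv2.INTER_CUBIC)
cv2.imwrite('pics/s8.png',a)
for q in blobs(c,(0,0,180),(180,50,255),40,(165,145,360,270)):
  r=cv2.minAreaRect((ray(c,q[:,0],.05)*1000).astype(np.float32)); print(' white',np.round(r[0]))
for q in blobs(c,(3,170,150),(14,255,255),20,(165,145,360,270)):
  r=cv2.minAreaRect((ray(c,q[:,0],.09)*1000).astype(np.float32)); print(' pot',np.round(r[0]))
"
```

```text
 white [ 825. -189.]
 white [647. 180.]
 white [600. 153.]
 white [666. -93.]
 white [547. 169.]
 white [499. 142.]
 white [448. 159.]
 pot [645.  68.]
```

View pics/s8.png

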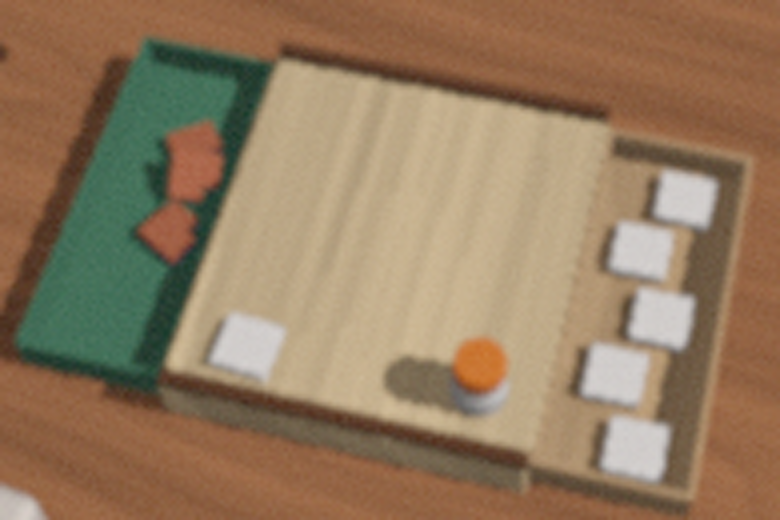

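All three scraps are in the tray at about (193,140), (193,178) and (168,230). The board is clear, and the tile and pot haven't moved by more than 1 mm.

Emit:
nudge_tcp --pt "0 0 0 0 0" --pt "0 0 0 0 0" --pt "0 0 0 0 0"

```text
clock: 12.48
ee_pos: [0.4462, -0.1959, 0.3776]
ee_rot: [[-0.091, 0.996, 0.0], [0.996, 0.091, 0.0], [0.0, 0.0, -1.0]]
ft_force: [0.1, 0.2, -0.6]
gripper_width: 0.0002
gripper_force: 0.0
```

```bash
python3 -c "
from rig import env, camrig, ticket, state
print(ticket.finish_job())"
```

```text
the job is handed in; nothing more can be done
None
```

All three blue scraps were swept off the board into the green tray (they landed underside up), the cream tile and paint pot did not move, and the job was handed in at about 12.5 s.

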